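Stack clock dials with a cork separator

ROBOT

A 6-joint arm with a two-finger parallel gripper is mounted at the origin on the work surface. World frame = base frame: x ahead of the robot, y to its left, z up, the work surface at z = 0. Lengths are in m, angles in rad, forces in N, time in s.
With the tool pointing down it reaches from about 0.275 to 0.875 m from the base axis. Payload 12.5 kg.
Tool frame: the origin (TCP) lies where the fingers leave the gripper's body, on its centre line; the fingertips stand 73 mm ahead of it and the grasp point (between the pads) lies 54 mm ahead of it; z points along the fingers, y is the direction in which the jaws open and shut (so a half turn about z gives the same grasp; the last joint's range is limited). The gripper opens to 85 mm and grips with 20 to 120 N. Pads are 22 mm wide; open, the fingers measure 114 mm over their backs; the gripper's body (76 mm by 85 mm) begins 54 mm behind the grasp point. The pads swing forward as they close: fully open they stand 13 mm farther back than shut.
Start: joints at [-1.415, 0.351, 1.652, -0, 1.139, -0.085], TCP at [0.131, -0.534, 0.304] pointing down, gripper open.
Joint ranges: [-2.75, 2.75], [-0.79, 2.1], [0.01, 2.65], [-1.57, 4.71], [0.07, 3.14], [-2.87, 2.87]. Speed limits (rad/s): [2.22, 2.22, 2.79, 3.14, 3.14, 3.14].

INTERFACE

Orientations are given as a rotation vector (axis times angle).
In Python, from station import * gives the robot as it stands.
- The arm moves only by the tool carry_out, never from a script. Its argument "increments" is text: rows parted by semicolons, each of 7 numbers parted by spaces: the opening, from 0 (shut) to 1 (fully open), then the shift along the tool's x, y, z in m, then the turn, a rotation vector about the tool's x, y, z in degrees. A call has 1 to 20 rows; each row shifts and turns the pose as measured when the row begins, along the tool's axes as they then stand; what a row does not reach is not made up. A row lasts 1/12 s, in which the tool goes at most 41.7 mm and 7.16 degrees, less where a joint would pass 70% of its speed; a pose out of reach is approached as far as the arm can. A call with a gripper value outside its range is refused whole. The fingers move at their own pace and stop on an object; the grip force is fixed at half the most. Time passes only in rows, so rows that do not move let the fingers close. It gives the time, the measured TCP pose, the force and the opening at its end, in the units of the state.
- read_state(): the state, without advancing time (a new reading comes with each control period).
- camera(name): name is "side" or "top" or "wrist"; returns a dict with "color" (480x640x3 uint8, red, green, blue), "camera_matrix" (3x3 intrinsics, pixels), "dist" ([k1, k2, p1, p2, k3] as OpenCV has them; the pictures are not rectified), "view" (4x4, takes a point from world to camera coordinates). Camera axes: x right, y down, z forward; pixel columns grow to the right and rows downward; lengths in m; the calibration is good to about 2 mm. A picture is of the moment at which its call begins. There is no depth.
- hand_in(): hands the job in, once; it reports no verdict.
The state is a dict: "time": time; "q": joint angles; "qvel": joint speeds; "effort": joint torques, N m; "ee_pos": TCP position; "tcp_rot": TCP orientation; "contact_force": force on the tool from outside, world axes, zero at the start; "moment": the same for the moment, N m; "gripper_width": finger opening in m.
Only numpy, scipy, OpenCV 4.12 (cv2) and the standard library are available. Lean on these libraries where they do the work, as an engineer would, in place of code of your own. Each camera call takes 0.05 s, during which the arm holds its last target. There are 200 camera calls.

TASK

Pack the second brass clock dial onto the storage stand: lay the cork separator flat over the dial that is already there, then the second dial on top of it, both threaded over the post and squared up lengthwise with the stand, and last thread the steel collar down the post until it sits fully home on the top dial. Lower each piece rather than dropping it, never let the two brass dials touch, leave the tins, jar, cup and oil bottles where they stand, and let go of everything.

Things in the scene. Friction and masses are not known exactly. Their poses are not given: they have to be found in the camera images.
- rack: Storage stand, fixed, standing anywhere on the bench: dark wooden foot 150 x 90 x 10 mm, on it a narrower dark wooden step 100 x 46 mm whose top is 22 mm above the bench, and from its centre an upright steel post 10 mm in diameter with a tapered tip, its top 90 mm above the bench. Origin: centre of the underside (post axis, bench level); x along its long side, z up
- dial_below: Rectangular brass clock dial plate with black marks, 120 x 62 x 10 mm, with a 20 mm centre hole; it lies on the stand's step already, threaded on the post (loose, its underside 22 mm and its top 32 mm above the bench). Origin: centre of its underside; x along the length, z up
- separator: Plain brown cork separator sheet, rigid, 132 x 66 x 6 mm, with a 20 mm centre hole; at the start it lies on a blue pad, its underside 12 mm above the bench. About 40 g. Origin: centre of its underside; x along the length, z up; both ends are alike
- dial: The second brass dial plate, the same as the first: 120 x 62 x 10 mm, 20 mm centre hole, about 250 g; at the start it lies on a blue pad, its underside 12 mm above the bench. Origin: centre of its underside; x along the length, z up; both ends count alike
- collar: Loose steel collar (thick ring) 44 mm outside diameter, 16 mm bore, 24 mm tall, standing on the bench, bore upright. About 120 g. Origin: centre of its underside; z up
- pad_sep: Fixed blue pad 100 x 44 x 12 mm under the separator, same direction as it and narrower, so that fingers can reach past the sheet's long edges. Origin: centre of its underside
- pad_dial: Fixed blue pad 100 x 44 x 12 mm under the second dial, as the other. Origin: centre of its underside
- tin_a: Bystander: small red round tin 40 mm across, 40 mm tall, standing beside one of the blue pads, about 10 mm from a long edge of the sheet there, so that one half of that edge is hemmed in: grip the sheet at the free half. Origin: centre of its underside
- tin_b: Bystander: small blue round tin 40 mm across, 40 mm tall, standing beside the other blue pad, about 10 mm from a long edge of the sheet there, so that one half of that edge is hemmed in: grip the sheet at the free half. Origin: centre of its underside
- jar: Bystander: amber jar with black lid, 48 mm across, 75 mm tall. Origin: centre of its underside
- cup: Bystander: open yellow cup, 52 mm across, 70 mm tall. Origin: centre of its underside
- oil_left: Bystander: white oil bottle with red cap, 40 mm across, 95 mm tall. Origin: centre of its underside
- oil_right: Bystander: green oil bottle with white cap, 40 mm across, 95 mm tall. Origin: centre of its underside
There are look-alikes about, which are no part of the job. There is more than one size of the collar; the one meant has the size given above.

How it is judged:
On the way, in this order (a step that is already met when the one before it is completed fails the run):
1. The separator lies flat on the lower dial, on the post and squared up with the stand (z of dial_below in the frame of rack between 0.019 and 0.025 m and horizontal distance between each of dial_below, separator and rack below 0.008 m and angle between each of dial_below, separator's own z axis and vertical below 0.06 rad and angle between the x axis of each of dial_below, separator and the x axis of rack, either way round below 0.11 rad and z of separator in the frame of rack between 0.029 and 0.035 m), for 0.2 s.
2. The second dial lies flat on the separator, on the post and squared up with the stand (all of step 1 and z of dial in the frame of rack between 0.035 and 0.041 m and horizontal distance between dial and rack below 0.008 m and angle between dial's own z axis and vertical below 0.06 rad and angle between the x axis of dial and the x axis of rack, either way round below 0.11 rad), for 0.2 s.
At the end, for the whole second after the job is handed in: On the post, from below: first dial, separator, second dial, collar; each flat (0.06 rad), centred within 8 mm and home (undersides 22, 32, 38, 48 mm above the bench, within 3 mm); dials and separator parallel to the stand within 0.11 rad; all released and at rest (all of step 2 and z of collar in the frame of rack between 0.045 and 0.051 m and horizontal distance between collar and rack below 0.008 m and angle between collar's own z axis and vertical below 0.06 rad and linear speed of each of separator, dial, collar below 0.02 m/s and contact force between the fingers and separator below 0.1 N and contact force between the fingers and dial below 0.1 N and contact force between the fingers and collar below 0.1 N); the robot touches nothing.
It fails at once if The two brass dials touch one another (contact force between dial and dial_below above 0.5 N).
It fails at once if The separator, second dial or collar is dropped onto the stack (moving faster than 0.5 m/s with no finger on it) ((horizontal distance between separator and rack below 0.05 m and contact force between the fingers and separator below 0.05 N and linear speed of separator above 0.5 m/s) or (horizontal distance between dial and rack below 0.05 m and contact force between the fingers and dial below 0.05 N and linear speed of dial above 0.5 m/s) or (horizontal distance between collar and rack below 0.05 m and contact force between the fingers and collar below 0.05 N and linear speed of collar above 0.5 m/s)).
It fails at once if A tin, jar, cup or oil bottle is knocked over or pushed more than 20 mm (distance of any of tin_a, tin_b, jar, cup, oil_left, oil_right from where it was at the start of the episode above 0.02 m or angle between any of tin_a, tin_b, jar, cup, oil_left, oil_right's own z axis and vertical above 0.6 rad).
It also fails if it takes over 72 s, if anything falls off the work surface, if the arm or the gripper's body presses on something with over 40 N, if the wrist force passes 120 N, or if a joint passes its speed limit or range.

## Working session

There is one attempt and no reset: what is moved stays moved. The work goes in short steps, Python scripts to look and compute and a tool call to move; the robot and the scene stay as the last step left them, time stands still between calls to the robot, and variables do not carry over. Pictures are saved under pics/ and viewed, about 8 in all and at most 12, crops included, and the job is handed in when it is done.

Besides the shell and the picture viewer there is one more tool, called after ">>>" by a JSON object that holds its "method" and its "body". carry_out: Moves the arm, as the interface text tells. Its arguments: {"type":"object","properties":{"increments":{"type":"string"}},"required":["increments"]}

```bash
mkdir -p pics; cat > h.py <<'E'
from station import *
import numpy as np, cv2
from scipy.spatial.transform import Rotation as R
def snap(n,f):
    c=camera(n); cv2.imwrite('pics/'+f+'.png',c['color'][:,:,::-1]); np.savez('pics/'+f+'.npz',K=c['camera_matrix'],d=c['dist'],V=c['view']); return c
def pos(f,uv,z):
    c=np.load('pics/'+f+'.npz'); uv=np.array(uv,float).reshape(-1,1,2)
    n=cv2.undistortPoints(uv,c['K'],c['d']).reshape(-1,2); Rv=c['V'][:3,:3]; t=c['V'][:3,3]
    o=-Rv.T@t; D=np.c_[n,np.ones(len(n))]@Rv
    return o+D*((np.broadcast_to(z,len(n))-o[2])/D[:,2])[:,None]
def st():
    s=read_state(); print({k:np.round(s[k],4) for k in('time','q','ee_pos','tcp_rot','contact_force','gripper_width')}); print(R.from_rotvec(s['tcp_rot']).as_matrix().round(3)); return s
E
python3 - <<'E'
from h import *
for n in('top','side','wrist'): snap(n,n+'0')
st()
for n in('top','side'):print(np.load(f'pics/{n}0.npz')['V'].round(3))
E
```

```text
{'time': np.float64(0.15), 'q': array([-1.4146,  0.3511,  1.6523, -0.    ,  1.1391, -0.0846]), 'ee_pos': array([ 0.1311, -0.5339,  0.3035]), 'tcp_rot': array([-3.118e+00, -3.772e-01,  1.000e-04]), 'contact_force': array([-0.5505, -0.3312,  0.7871]), 'gripper_width': np.float64(0.0855)}
[[ 0.971  0.238 -0.   ]
 [ 0.238 -0.971  0.001]
 [ 0.    -0.001 -1.   ]]
[[ 0.024 -1.     0.011 -0.015]
 [-0.998 -0.025 -0.058  0.504]
 [ 0.058 -0.01  -0.998  1.126]
 [ 0.     0.     0.     1.   ]]
[[-0.973 -0.231 -0.007  0.522]
 [-0.128  0.567 -0.814  0.118]
 [ 0.192 -0.791 -0.581  0.931]
 [ 0.     0.     0.     1.   ]]
```

View pics/top0.png

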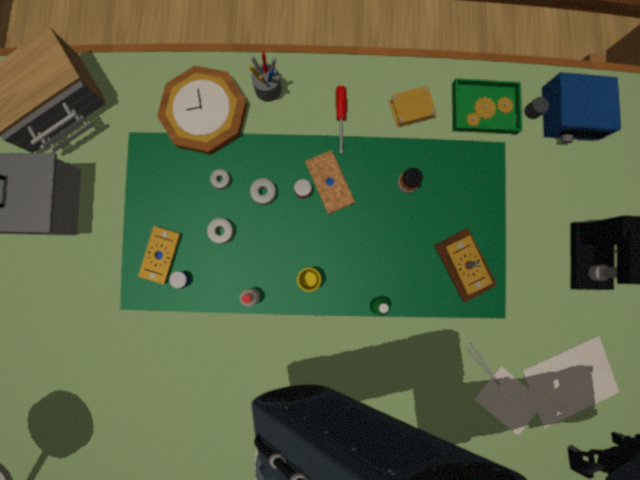

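View pics/side0.png

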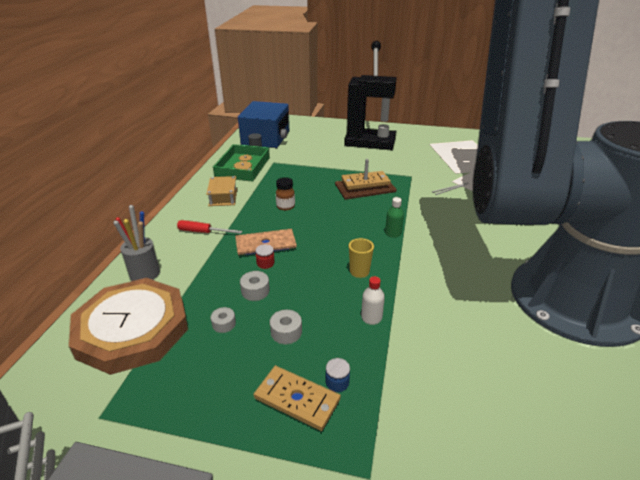

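```bash
python3 - <<'E'
from h import *
im=cv2.imread('pics/top0.png')
def cr(x,y): return cv2.resize(im[y:y+75,x:x+100],(400,300),interpolation=cv2.INTER_CUBIC)
cv2.imwrite('pics/m1.png',np.vstack([np.hstack([cr(418,227),cr(120,217)]),np.hstack([cr(280,145),cr(190,165)])]))
c=np.load('pics/top0.npz');print(c['K'],c['d'])
E
```

```text
[[501.60443704   0.         315.83294425]
 [  0.         501.60443704 246.75613058]
 [  0.           0.           1.        ]] [-0.12090513  0.          0.          0.          0.        ]
```

View pics/m1.png

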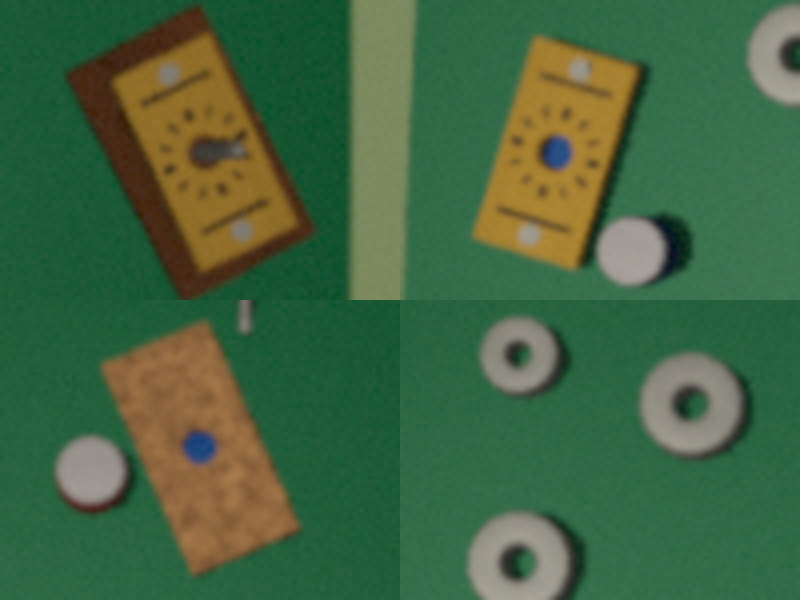

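```bash
python3 - <<'E'
from h import *
def P(p,off,z):
    return pos('top0',np.array(p)/4-.375+np.array(off),z)
def rect(n,p,off,z):
    q=P(p,off,z); e=[np.linalg.norm(q[i,:2]-q[(i+1)%4,:2]) for i in range(4)]
    a=(q[2]-q[1])+(q[3]-q[0]); print(n,q.mean(0).round(4),'edges',np.round(e,4),'yaw',np.degrees(np.arctan2(a[1],a[0])).round(2))
rect('below',[(113,78),(209,33),(299,228),(199,273)],(418,227),.032)
rect('foot',[(67,72),(203,6),(315,233),(186,300)],(418,227),.01)
print('posttip',P([(240,149)],(418,227),.09))
rect('dial',[(136,36),(241,65),(178,270),(73,237)],(120,217),.022)
print('hole',P([(156,152)],(120,217),.022))
rect('sep',[(101,62),(208,20),(300,228),(194,275)],(280,145),.018)
print('hole',P([(199,147)],(280,145),.018))
for p,r in(((119,56),39),((292,105),53),((120,263),53)):
    q=P([p,(p[0]+r,p[1])],(190,165),.024);print('collar',q[0],2*np.linalg.norm(q[1]-q[0]))
print('tinA',P([(91,171)],(280,145),.04),'tinB',P([(232,251)],(120,217),.04))
for n,p,z in(('jar',(411,180),.075),('cup',(310,279),.07),('oilL',(248,298),.095),('oilR',(383,309),.095)): print(n,pos('top0',[p],z).round(3))
E
```

```text
below [ 0.4709 -0.351   0.032 ] edges [0.0618 0.1222 0.0639 0.1206] yaw -154.48
foot [ 0.4716 -0.3509  0.01  ] edges [0.0897 0.147  0.0863 0.1483] yaw -151.8
posttip [[ 0.47178487 -0.3515361   0.09      ]]
dial [0.4774 0.3542 0.022 ] edges [0.0636 0.1216 0.0641 0.12  ] yaw 164.69
hole [[0.47730459 0.35456311 0.022     ]]
sep [ 0.6558 -0.0311  0.018 ] edges [0.0664 0.1317 0.0664 0.1342] yaw -155.26
hole [[ 0.65496337 -0.03021706  0.018     ]]
collar [0.6542846  0.22115696 0.024     ] 0.04478772111632453
collar [0.6281676  0.12121876 0.024     ] 0.06029695691564269
collar [0.53572344 0.21594984 0.024     ] 0.060336772345025325
tinA [[0.63556126 0.03076268 0.04      ]] tinB [[0.42260268 0.30371512 0.04      ]]
jar [[ 0.652 -0.207  0.075]]
cup [[0.431 0.009 0.07 ]]
oilL [[0.388 0.138 0.095]]
oilR [[ 0.372 -0.147  0.095]]
```

```bash
cat >> h.py <<'E'
def go(x,y,z,yaw):
    s=read_state(); M=R.from_rotvec(s['tcp_rot']).as_matrix(); p=s['ee_pos']
    ya=np.radians(yaw); T=np.array([[np.cos(ya),np.sin(ya),0],[np.sin(ya),-np.cos(ya),0],[0,0,-1]])
    d=np.array([x,y,z])-p
    print('t',round(float(s['time']),2),'p',p.round(4),'F',s['contact_force'].round(1),'w',round(float(s['gripper_width']),4))
    print('shift now-axes mm',(M.T@d*1e3).round(1),'after-turn axes mm',(T.T@d*1e3).round(1),'turn deg',np.degrees(R.from_matrix(M.T@T).as_rotvec()).round(2))
E
python3 -c "
from h import *
go(.6192,-.0475,.25,24.7)"
```

```text
t 0.15 p [ 0.1311 -0.5339  0.3035] F [-0.6 -0.3  0.8] w 0.0855
shift now-axes mm [ 590.  -356.    53.8] after-turn axes mm [ 646.7 -238.    53.5] turn deg [-5.00e-02 -1.00e-02 -1.09e+01]
```

>>> {"method": "carry_out", "body": {"increments": "1 0 0 0 0 0 -5.5; 1 0 0 0 0 0 -5.4; 1 36 -13 2 0 0 0; 1 0.001 0 0 0 0 0"}}

```text
time: 0.48
ee_pos: [0.1616, -0.5037, 0.3003]
tcp_rot: [-3.063, -0.684, -0.0]
contact_force: [-0.1, 1.0, -0.0]
gripper_width: 0.0856
```

```bash
python3 -c "
from h import *
go(.6192,-.0475,.25,24.7)"
```

```text
t 0.48 p [ 0.1616 -0.5037  0.3003] F [-0.1  1.  -0. ] w 0.0856
shift now-axes mm [ 608.1 -218.2   51.5] after-turn axes mm [ 606.3 -223.2   50.3] turn deg [-0.17 -0.05  0.47]
```

>>> {"method": "carry_out", "body": {"increments": "1 0.036 -0.013 0.003 0 0 0.4; 1 0.036 -0.013 0.003 0 0 0; 1 0.036 -0.013 0.003 0 0 0; 1 0.036 -0.013 0.003 0 0 0; 1 0.036 -0.013 0.003 0 0 0; 1 0.036 -0.013 0.003 0 0 0; 1 0.036 -0.013 0.003 0 0 0; 1 0.036 -0.013 0.003 0 0 0; 1 0.036 -0.013 0.003 0 0 0; 1 0.036 -0.013 0.003 0 0 0; 1 0.036 -0.013 0.003 0 0 0; 1 0.036 -0.013 0.003 0 0 0; 1 0.036 -0.013 0.003 0 0 0; 1 0.036 -0.013 0.003 0 0 0; 1 0.036 -0.013 0.003 0 0 0; 1 0.036 -0.013 0.003 0 0 0; 1 0.01 -0.005 0 0 0 0; 1 0 0 0 0 0 0"}}

```text
time: 1.98
ee_pos: [0.6226, -0.0387, 0.2476]
tcp_rot: [-3.066, -0.667, 0.004]
contact_force: [1.4, -1.2, -0.1]
gripper_width: 0.0856
```

```bash
python3 -c "
from h import *
go(.6192,-.0475,.25,24.7);snap('wrist','w1');go(.6192,-.0475,.25,24.7)"
```

```text
t 1.98 p [ 0.6226 -0.0387  0.2476] F [ 1.4 -1.2 -0.1] w 0.0856
shift now-axes mm [-6.7  6.6 -2.4] after-turn axes mm [-6.8  6.6 -2.4] turn deg [-0.25  0.09 -0.16]
t 2.03 p [ 0.6219 -0.0395  0.2476] F [-0.3 -0.5 -0.8] w 0.0853
shift now-axes mm [-5.8  6.2 -2.4] after-turn axes mm [-5.8  6.2 -2.4] turn deg [-0.26  0.11 -0.19]
```

View pics/w1.png

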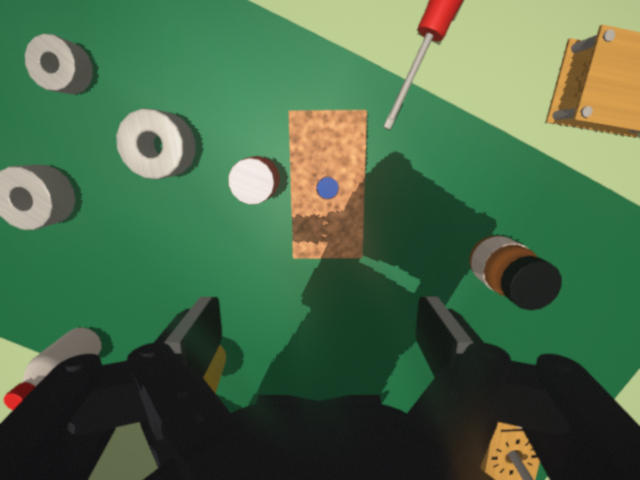

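```bash
python3 - <<'E'
from h import *
q=pos('w1',[(289,111),(367,110),(363,259),(293,258)],.018)
a=q[0]+q[1]-q[2]-q[3]; print(q.round(4),q.mean(0),np.degrees(np.arctan2(a[1],a[0])))
print(pos('w1',[(328,188)],.018),pos('w1',[(251,180)],.04),pos('w1',[(518,447)],.032))
E
```

```text
[[ 0.701   0.0269  0.018 ]
 [ 0.729  -0.0325  0.018 ]
 [ 0.6091 -0.0886  0.018 ]
 [ 0.5824 -0.0279  0.018 ]] [ 0.65535703 -0.0304954   0.018     ] 24.948193303468464
[[ 0.65597461 -0.03019705  0.018     ]] [[0.63790755 0.03181777 0.04      ]] [[ 0.48604191 -0.34367063  0.032     ]]
```

>>> {"method": "carry_out", "body": {"increments": "1 -0.003 0.003 0.03 -0.2 0 0; 1 -0.003 0.003 0.035 0 0 0; 1 0 0 0.035 0 0 0; 1 0 0 0.03 0 0 0; 1 0 0 0 0 0 0; 1 0 0 0 0 0 0"}}

```text
time: 2.53
ee_pos: [0.6154, -0.0539, 0.1166]
tcp_rot: [3.07, 0.66, 0.001]
contact_force: [0.3, 0.7, 1.9]
gripper_width: 0.0853
```

```bash
python3 -c "
from h import *
go(.6192,-.0474,.078,24.8)"
```

```text
t 2.53 p [ 0.6154 -0.0539  0.1166] F [0.3 0.7 1.9] w 0.0853
shift now-axes mm [ 6.1 -4.4 38.5] after-turn axes mm [ 6.2 -4.3 38.6] turn deg [ 0.1  -0.01 -0.55]
```

>>> {"method": "carry_out", "body": {"increments": "1 0.006 -0.004 0 0 0 -0.5; 1 0 0 0 0 0 0; 1 0 0 0 0 0 0"}}

```text
time: 2.78
ee_pos: [0.6202, -0.049, 0.1213]
tcp_rot: [3.066, 0.671, 0.007]
contact_force: [-0.3, 0.0, 0.4]
gripper_width: 0.0853
```

```bash
python3 -c "
from h import *
go(.6192,-.0474,.078,24.8)"
```

```text
t 2.78 p [ 0.6202 -0.049   0.1213] F [-0.3  0.   0.4] w 0.0853
shift now-axes mm [-0.4 -2.  43.3] after-turn axes mm [-0.2 -1.9 43.3] turn deg [ 0.24 -0.2  -0.11]
```

>>> {"method": "carry_out", "body": {"increments": "1 0 -0.001 0.014 0.2 -0.2 0; 1 0 0 0.014 0 0 0; 1 0 0 0.01 0 0 0; 1 0 0 0.004 0 0 0; 1 0 0 0 0 0 0; 1 0 0 0 0 0 0"}}

```text
time: 3.28
ee_pos: [0.6211, -0.0479, 0.0777]
tcp_rot: [3.067, 0.672, 0.006]
contact_force: [-0.1, -0.1, 0.3]
gripper_width: 0.0852
```

```bash
python3 -c "
from h import *
go(.6192,-.0474,.078,24.8);snap('wrist','w2')"
```

```text
t 3.28 p [ 0.6211 -0.0479  0.0777] F [-0.1 -0.1  0.3] w 0.0852
shift now-axes mm [-1.5 -1.2 -0.3] after-turn axes mm [-1.5 -1.2 -0.3] turn deg [ 0.16 -0.2  -0.06]
```

View pics/w2.png

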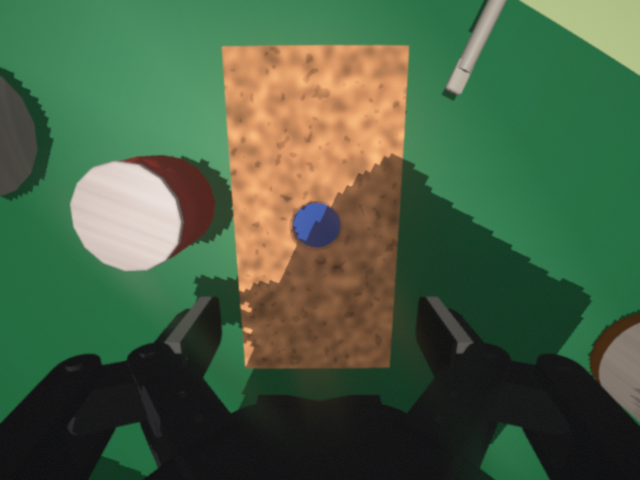

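>>> {"method": "carry_out", "body": {"increments": "0.6 0 0 0 0 0 0; 0.6 0 0 0 0 0 0; 0.6 0 0 0 0 0 0; 0.6 0 0 0 0 0 0; 0.5 0 0 0 0 0 0; 0.5 0 0 0 0 0 0; 0.5 0 0 0 0 0 0"}}

```text
time: 3.92
ee_pos: [0.6219, -0.048, 0.0798]
tcp_rot: [3.066, 0.672, 0.01]
contact_force: [-0.0, -0.0, -0.4]
gripper_width: 0.0638
```

```bash
python3 -c "
from h import *
go(.6192,-.0474,.078,24.8)"
```

```text
t 3.92 p [ 0.6219 -0.048   0.0798] F [-0.  -0.  -0.4] w 0.0638
shift now-axes mm [-2.2 -1.7  1.8] after-turn axes mm [-2.2 -1.7  1.8] turn deg [ 0.24 -0.32 -0.06]
```

>>> {"method": "carry_out", "body": {"increments": "0.5 0 0 -0.01 0 0 0; 0.5 0 0 -0.015 0 0 0; 0.5 0 0 -0.02 0 0 0; 0.5 0 0 -0.03 0 0 0; 0.5 0 0 -0.03 0 0 0; 0.5 0 0 -0.03 0 0 0; 0.5 0 0 0 0 0 0; 0.5 0 0 0 0 0 0"}}

```text
time: 4.58
ee_pos: [0.62, -0.0477, 0.2242]
tcp_rot: [3.066, 0.672, 0.007]
contact_force: [-0.8, 0.5, -0.6]
gripper_width: 0.0637
```

```bash
python3 -c "
from h import *
snap('wrist','w3');a=cv2.imread('pics/w3.png');c=snap('side','s3')['color'][130:330,180:420,::-1]
cv2.imwrite('pics/m3.png',np.hstack([cv2.resize(a,(400,300)),cv2.resize(c,(400,300))]))
go(.4715,-.351,.25,27)"
```

```text
t 4.68 p [ 0.6201 -0.0477  0.2233] F [ 0.3 -0.7 -0.6] w 0.0636
shift now-axes mm [-261.8  213.4  -27. ] after-turn axes mm [-270.1  202.8  -26.7] turn deg [ 0.18 -0.21 -2.26]
```

View pics/m3.png

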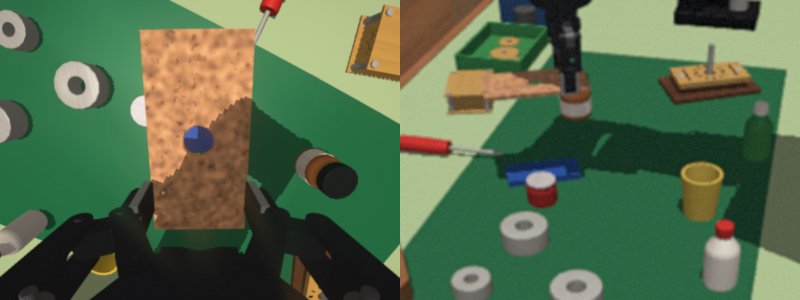

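```bash
python3 -c "
from h import *
s=read_state();p=pos('w3',[(316.5,224)],s['ee_pos'][2]-.062)[0];M=R.from_rotvec(s['tcp_rot']).as_matrix();print(M.T@(p-s['ee_pos']))
go(.4376,-.3683,.22,27)"
```

```text
[ 0.03971556 -0.00212523  0.06214004]
t 4.68 p [ 0.6201 -0.0477  0.2233] F [ 0.3 -0.7 -0.6] w 0.0636
shift now-axes mm [-299.9  214.8    2.9] after-turn axes mm [-308.2  202.8    3.3] turn deg [ 0.18 -0.21 -2.26]
```

>>> {"method": "carry_out", "body": {"increments": "0.5 -0.015 0.01 0 0.2 -0.2 -2.2; 0.5 -0.03 0.02 0 0 0 0; 0.5 -0.03 0.02 0 0 0 0; 0.5 -0.03 0.02 0 0 0 0; 0.5 -0.03 0.02 0 0 0 0; 0.5 -0.03 0.02 0 0 0 0; 0.5 -0.03 0.02 0 0 0 0; 0.5 -0.03 0.02 0 0 0 0; 0.5 -0.03 0.02 0 0 0 0; 0.5 -0.025 0.016 0 0 0 0; 0.5 -0.015 0.01 0 0 0 0; 0.5 0 0 0 0 0 0; 0.5 0 0 0 0 0 0; 0.5 0 0 0 0 0 0"}}

```text
time: 5.85
ee_pos: [0.4325, -0.3657, 0.2069]
tcp_rot: [-3.034, -0.734, 0.027]
contact_force: [0.5, -0.1, -0.2]
gripper_width: 0.0641
```

```bash
python3 -c "
from h import *
snap('wrist','w4');a=cv2.imread('pics/w4.png');c=snap('top','t4')['color'][215:315,410:510,::-1]
cv2.imwrite('pics/m4.png',np.hstack([cv2.resize(a,(480,360)),cv2.resize(c,(320,360))]))
go(.4376,-.3683,.22,27)"
```

```text
t 5.95 p [ 0.4329 -0.3652  0.2072] F [ 0.5  0.7 -0.2] w 0.064
shift now-axes mm [  2.6   4.6 -13. ] after-turn axes mm [  2.8   4.9 -12.8] turn deg [-1.31  0.71  0.25]
```

View pics/m4.png

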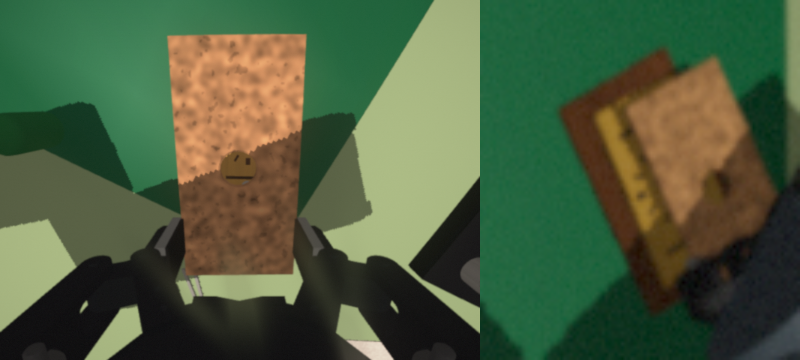

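>>> {"method": "carry_out", "body": {"increments": "0.5 0.003 0.006 0.012 -1.3 0.7 0.2; 0.5 0 0 0.02 0 0 0; 0.5 0 0 0 0 0 0; 0.5 0 0 0 0 0 0"}}

```text
time: 6.28
ee_pos: [0.4409, -0.366, 0.1748]
tcp_rot: [3.051, 0.742, 0.002]
contact_force: [0.1, -0.7, -0.3]
gripper_width: 0.064
```

```bash
python3 -c "
from h import *
snap('side','s5');a=cv2.imread('pics/s5.png')[100:230,280:453]
snap('wrist','w5');b=cv2.imread('pics/w5.png')[150:300,220:420]
cv2.imwrite('pics/m5.png',np.hstack([cv2.resize(a,(400,300)),cv2.resize(b,(400,300))]))
go(.4373,-.3696,.165,27)"
```

```text
t 6.38 p [ 0.4407 -0.3661  0.1751] F [-0.5  0.6 -0.5] w 0.0639
shift now-axes mm [-4.6  1.5 10.1] after-turn axes mm [-4.6  1.6 10.1] turn deg [ 0.1  -0.06  0.32]
```

View pics/m5.png

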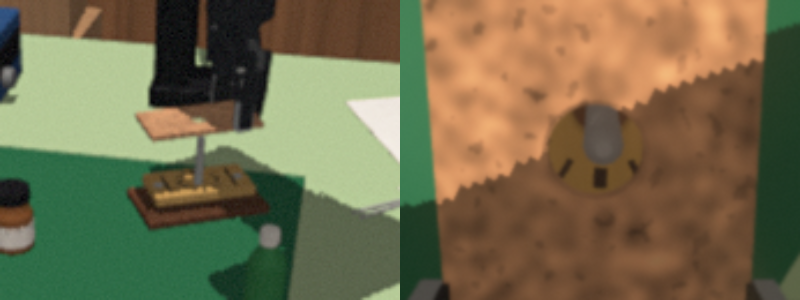

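```bash
python3 -c "
from h import *
c=np.load('pics/w5.npz')
P=np.array([[.4715,-.351,z] for z in(.09,.06,.032)])
u=cv2.projectPoints(P,cv2.Rodrigues(c['V'][:3,:3])[0],c['V'][:3,3],c['K'],c['d'])[0].reshape(-1,2);print(u,(u-[220,150])*2+[400,0])
s=read_state();M=R.from_rotvec(s['tcp_rot']).as_matrix()
for n,uv,z in(('hole',(318.5,225),s['ee_pos'][2]-.062),('tip',(320.5,221),.09)):
  p=pos('w5',[uv],z)[0];print(n,p,M.T@(p-s['ee_pos']))
"
```

```text
[[323.24243157 225.48093515]
 [322.47162913 213.2169057 ]
 [321.94055108 204.77239446]] [[606.48486313 150.9618703 ]
 [604.94325827 126.4338114 ]
 [603.88110217 109.54478893]]
hole [ 0.4754628  -0.34641424  0.11311833] [ 0.03991326 -0.00164447  0.06203915]
tip [ 0.47282784 -0.34885144  0.09      ] [ 0.03642934 -0.00072826  0.08515545]
```

>>> {"method": "carry_out", "body": {"increments": "0.5 -0.005 0.002 0 0 0 0.3; 0.5 0 0 0 0 0 0; 0.5 0 0 0.01 0 0 0; 0.5 0 0 0.01 0 0 0; 0.5 0 0 0 0 0 0; 0.5 0 0 0 0 0 0"}}

```text
time: 6.88
ee_pos: [0.4376, -0.3711, 0.1559]
tcp_rot: [3.05, 0.733, 0.005]
contact_force: [-0.4, -0.3, 0.1]
gripper_width: 0.0637
```

```bash
python3 -c "
from h import *
snap('wrist','w6')
go(.4373,-.3696,.101,27)"
```

```text
t 6.93 p [ 0.4375 -0.3709  0.1558] F [-0.7  1.6 -1.2] w 0.0638
shift now-axes mm [ 0.3 -1.6 54.8] after-turn axes mm [ 0.5 -1.3 54.8] turn deg [ 0.29 -0.12  0.01]
```

>>> {"method": "carry_out", "body": {"increments": "0.5 0 -0.0012 0.005 0.3 0 0; 0.5 0 0 0.01 0 0 0; 0.5 0 0 0.01 0 0 0; 0.5 0 0 0.01 0 0 0; 0.5 0 0 0.005 0 0 0; 0.5 0 0 0 0 0 0; 0.5 0 0 0 0 0 0"}}

```text
time: 7.52
ee_pos: [0.4367, -0.3694, 0.1105]
tcp_rot: [-3.052, -0.733, -0.001]
contact_force: [-0.4, 0.6, -0.3]
gripper_width: 0.0636
```

```bash
python3 -c "
from h import *
go(.4373,-.3696,.101,27)"
```

```text
t 7.52 p [ 0.4367 -0.3694  0.1105] F [-0.4  0.6 -0.3] w 0.0636
shift now-axes mm [0.4 0.5 9.5] after-turn axes mm [0.4 0.5 9.5] turn deg [-0.14 -0.09  0.02]
```

>>> {"method": "carry_out", "body": {"increments": "0.5 0 0 0.004 0 0 0; 0.5 0 0 0.004 0 0 0; 0.5 0 0 0.001 0 0 0; 0.5 0 0 0 0 0 0; 0.5 0 0 0 0 0 0"}}

```text
time: 7.93
ee_pos: [0.437, -0.3696, 0.1012]
tcp_rot: [-3.053, -0.734, -0.002]
contact_force: [0.9, 0.5, -0.9]
gripper_width: 0.0639
```

```bash
python3 -c "
from h import *
snap('side','s7');a=cv2.imread('pics/s7.png')[130:220,310:430]
cv2.imwrite('pics/m7.png',cv2.resize(a,(720,540),interpolation=cv2.INTER_CUBIC))
go(.4373,-.3696,.101,27)"
```

```text
t 7.98 p [ 0.437  -0.3696  0.1013] F [ 0.5  0.5 -0.8] w 0.0638
shift now-axes mm [0.3 0.1 0.3] after-turn axes mm [0.3 0.1 0.3] turn deg [-0.07 -0.11  0.02]
```

View pics/m7.png

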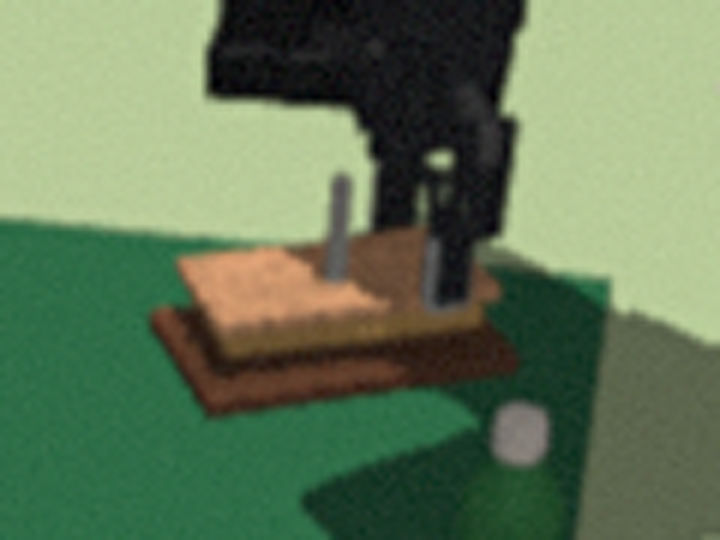

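>>> {"method": "carry_out", "body": {"increments": "0.5 0 0 0.001 0 0 0; 0.85 0 0 0 0 0 0; 0.85 0 0 0 0 0 0; 1 0 0 0 0 0 0; 1 0 0 0 0 0 0; 1 0 0 0 0 0 0; 1 0 0 -0.01 0 0 0; 1 0 0 -0.02 0 0 0; 1 0 0 -0.035 0 0 0; 1 0 0 -0.035 0 0 0; 1 0 0 -0.035 0 0 0; 1 0 0 0 0 0 0; 1 0 0 0 0 0 0"}}

```text
time: 9.07
ee_pos: [0.4365, -0.3696, 0.2453]
tcp_rot: [-3.054, -0.734, -0.003]
contact_force: [0.1, 1.3, -0.7]
gripper_width: 0.0854
```

```bash
python3 - <<'E'
from h import *
snap('wrist','w8');snap('top','t8')
im=cv2.imread('pics/t8.png')[215:315,410:510]
# cork mask in wrist picture
a=cv2.imread('pics/w8.png');b=cv2.resize(im,(320,360))
cv2.imwrite('pics/m8.png',np.hstack([cv2.resize(a,(480,360)),b]))
go(.485,.352,.24,-15.3)
E
```

```text
t 9.17 p [ 0.4366 -0.3696  0.2444] F [ 0.3 -0.4 -0.2] w 0.0854
shift now-axes mm [ 371.  -620.8    5.9] after-turn axes mm [-143.7 -708.8    4.4] turn deg [-0.11 -0.08 42.32]
```

View pics/m8.png

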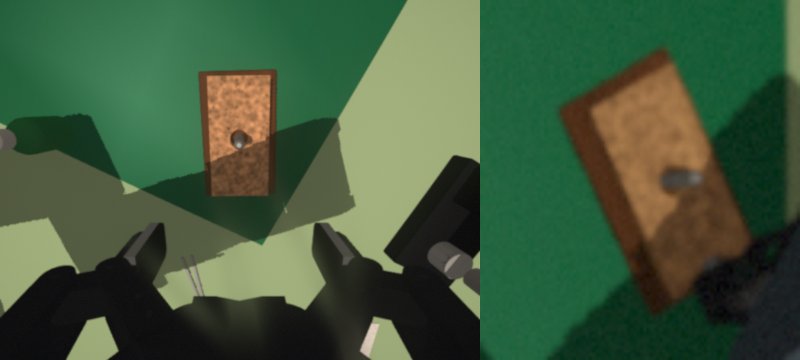

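>>> {"method": "carry_out", "body": {"increments": "1 0 0 0 0 0 7; 1 0 0 0 0 0 7; 1 0 0 0 0 0 7; 1 0 0 0 0 0 7; 1 0 0 0 0 0 7; 1 0 0 0 0 0 7; 1 0 0 0 0 0 0; 1 0 0 0 0 0 0"}}

```text
time: 9.83
ee_pos: [0.4341, -0.3673, 0.235]
tcp_rot: [-3.099, 0.436, 0.019]
contact_force: [-0.5, 0.2, 0.6]
gripper_width: 0.0852
```

```bash
python3 - <<'E'
from h import *
print(pos('w8',[(318.5,195.5)],.09))
q=pos('w8',np.array([(207,76),(271,76),(269,195),(210,195)])/.75,.038);a=q[0]+q[1]-q[2]-q[3];print(q.mean(0),np.degrees(np.arctan2(a[1],a[0])))
go(.487,.3517,.24,-15.3)
E
```

```text
[[ 0.47017164 -0.35078879  0.09      ]]
[ 0.47120203 -0.35068968  0.038     ] 27.246747675205242
t 9.83 p [ 0.4341 -0.3673  0.235 ] F [-0.5  0.2  0.6] w 0.0852
shift now-axes mm [-147.6 -705.7    4.1] after-turn axes mm [-138.7 -707.5   -5. ] turn deg [-0.58  0.77 -0.72]
```

>>> {"method": "carry_out", "body": {"increments": "1 -0.0077 -0.0385 -0.001 -0.5 0.7 -0.7; 1 -0.0077 -0.0385 -0.001 0 0 0; 1 -0.0077 -0.0385 -0.001 0 0 0; 1 -0.0077 -0.0385 -0.001 0 0 0; 1 -0.0077 -0.0385 -0.001 0 0 0; 1 -0.0077 -0.0385 0 0 0 0; 1 -0.0077 -0.0385 0 0 0 0; 1 -0.0077 -0.0385 0 0 0 0; 1 -0.0077 -0.0385 0 0 0 0; 1 -0.0077 -0.0385 0 0 0 0; 1 -0.0077 -0.0385 0 0 0 0; 1 -0.0077 -0.0385 0 0 0 0; 1 -0.0077 -0.0385 0 0 0 0; 1 -0.0077 -0.0385 0 0 0 0; 1 -0.0077 -0.0385 0 0 0 0; 1 -0.0077 -0.0385 0 0 0 0; 1 -0.0077 -0.0385 0 0 0 0; 1 -0.005 -0.02 0 0 0 0; 1 0 0 0 0 0 0; 1 0 0 0 0 0 0"}}

```text
time: 11.5
ee_pos: [0.4509, 0.3528, 0.2326]
tcp_rot: [-3.129, 0.281, 0.017]
contact_force: [-0.3, 0.1, 0.6]
gripper_width: 0.0851
```

```bash
python3 - <<'E'
from h import *
go(.487,.3517,.24,-15.3)
E
```

```text
t 11.5 p [0.4509 0.3528 0.2326] F [-0.3  0.1  0.6] w 0.0851
shift now-axes mm [35.6 -5.4 -7.8] after-turn axes mm [35.1 -8.5 -7.4] turn deg [0.07 0.6  5.03]
```

>>> {"method": "carry_out", "body": {"increments": "1 0.015 -0.003 0 0 0.6 5; 1 0.02 -0.004 0 0 0 0; 1 0 0 0 0 0 0; 1 0 0 0 0 0 0; 1 0 0 0 0 0 0"}}

```text
time: 11.92
ee_pos: [0.4869, 0.3476, 0.2304]
tcp_rot: [3.11, -0.408, -0.006]
contact_force: [-0.2, -0.4, 0.5]
gripper_width: 0.0853
```

```bash
python3 - <<'E'
from h import *
snap('wrist','w9')
im=cv2.imread('pics/w9.png');h=cv2.cvtColor(im,cv2.COLOR_BGR2HSV)
m=cv2.inRange(h,(12,110,60),(30,255,255));m=cv2.morphologyEx(m,cv2.MORPH_CLOSE,np.ones((15,15)))
n,l,s,c=cv2.connectedComponentsWithStats(m)
for i in range(1,n):
    if s[i][4]>1500:
        k=max(cv2.findContours((l==i).astype('u1')*1,0,2)[0],key=cv2.contourArea)
        print(s[i]);b=cv2.boxPoints(cv2.minAreaRect(k));q=pos('w9',b,.022)
        e=[q[(j+1)%4]-q[j] for j in range(4)];L=max(e,key=np.linalg.norm);print(b.round(0).tolist(),q.mean(0).round(4),[round(float(np.linalg.norm(x)),4) for x in e],np.degrees(np.arctan2(L[1],L[0])))
mb=cv2.inRange(h,(100,120,60),(125,255,255));n,l,s,c=cv2.connectedComponentsWithStats(mb)
for i in range(1,n):
    if s[i][4]>150: print('blue',s[i],c[i],pos('w9',[c[i]],.02))
go(.487,.3517,.082,-15.3)
E
```

```text
[ 273  171   76  134 9392]
[[273.0, 171.0], [348.0, 171.0], [348.0, 304.0], [273.0, 304.0]] [0.4784 0.3566 0.022 ] [0.0613, 0.1199, 0.0689, 0.1198] 166.4626592218637
blue [302 232  19  17 239] [311.30962343 239.76987448] [[0.47905248 0.35567595 0.02      ]]
t 11.97 p [0.4867 0.3476 0.2304] F [ 1.   0.1 -0. ] w 0.0855
shift now-axes mm [ -0.3  -4.8 148.3] after-turn axes mm [ -0.8  -4.  148.4] turn deg [0.32 0.18 0.36]
```

>>> {"method": "carry_out", "body": {"increments": "1 0 -0.004 0.03 0.3 0.2 0.3; 1 0 0 0.03 0 0 0; 1 0 0 0.03 0 0 0; 1 0 0 0.015 0 0 0; 1 0 0 0 0 0 0; 1 0 0 0 0 0 0"}}

```text
time: 12.47
ee_pos: [0.4861, 0.3501, 0.124]
tcp_rot: [-3.113, 0.411, -0.004]
contact_force: [0.1, -0.2, 0.2]
gripper_width: 0.0853
```

```bash
python3 - <<'E'
from h import *
snap('wrist','w10')
go(.488,.3526,.082,-15.2)
E
```

```text
t 12.52 p [0.4861 0.3501 0.1243] F [-1.5  0.2 -1.3] w 0.0853
shift now-axes mm [ 1.1 -2.8 42.3] after-turn axes mm [ 1.2 -2.9 42.3] turn deg [-0.14 -0.15  0.17]
```

>>> {"method": "carry_out", "body": {"increments": "1 0.001 -0.003 0.012 0 0 0; 1 0 0 0.012 0 0 0; 1 0 0 0.012 0 0 0; 1 0 0 0.004 0 0 0; 1 0 0 0 0 0 0; 1 0 0 0 0 0 0"}}

```text
time: 13.02
ee_pos: [0.4894, 0.354, 0.084]
tcp_rot: [-3.109, 0.409, -0.011]
contact_force: [0.6, 0.7, 0.5]
gripper_width: 0.0853
```

```bash
python3 - <<'E'
from h import *
snap('wrist','w11');h=cv2.cvtColor(cv2.imread('pics/w11.png'),cv2.COLOR_BGR2HSV)
m=cv2.inRange(h,(12,110,40),(30,255,255))
for r in(220,250,280,310,340,370):
    x=np.where(m[r])[0];x=x[(x>150)&(x<500)];print(r,x.min() if len(x) else 0,x.max() if len(x) else 0)
mb=cv2.inRange(h,(100,120,60),(125,255,255));n,l,s,c=cv2.connectedComponentsWithStats(mb)
for i in range(1,n):
    if s[i][4]>150: print('blue',s[i],c[i],pos('w11',[c[i]],.022))
go(.488,.3526,.082,-15.2)
E
```

```text
220 247 398
250 248 396
280 250 394
310 252 392
340 254 390
370 256 387
t 13.07 p [0.4894 0.354  0.0841] F [-0.9 -0.1 -0.3] w 0.085
shift now-axes mm [-1.   1.8  2.1] after-turn axes mm [-1.   1.7  2.1] turn deg [-0.38 -0.37  0.21]
```

>>> {"method": "carry_out", "body": {"increments": "1 0 0.001 0.002 -0.3 -0.3 0; 0.6 0 0 0 0 0 0; 0.6 0 0 0 0 0 0; 0.6 0 0 0 0 0 0; 0.6 0 0 0 0 0 0; 0.5 0 0 0 0 0 0; 0.5 0 0 0 0 0 0; 0.5 0 0 0 0 0 0"}}

```text
time: 13.73
ee_pos: [0.4896, 0.3532, 0.0836]
tcp_rot: [-3.113, 0.41, -0.004]
contact_force: [-0.1, -0.2, -1.9]
gripper_width: 0.06
```

```bash
python3 - <<'E'
from h import *
go(.488,.3526,.082,-15.2)
snap('wrist','w12')
E
```

```text
t 13.73 p [0.4896 0.3532 0.0836] F [-0.1 -0.2 -1.9] w 0.06
shift now-axes mm [-1.4  1.   1.6] after-turn axes mm [-1.4  1.   1.6] turn deg [-0.13 -0.12  0.21]
```

>>> {"method": "carry_out", "body": {"increments": "0.5 0 0 -0.008 0 0 0; 0.5 0 0 -0.012 0 0 0; 0.5 0 0 -0.02 0 0 0; 0.5 0 0 -0.03 0 0 0; 0.5 0 0 -0.03 0 0 0; 0.5 0 0 -0.03 0 0 0; 0.5 0 0 -0.02 0 0 0; 0.5 0 0 0 0 0 0; 0.5 0 0 0 0 0 0"}}

```text
time: 14.53
ee_pos: [0.4883, 0.3524, 0.2468]
tcp_rot: [-3.112, 0.409, -0.005]
contact_force: [-0.4, -0.5, -2.3]
gripper_width: 0.0597
```

```bash
python3 - <<'E'
from h import *
snap('wrist','w13')
for f in('w12','w13'):
    h=cv2.cvtColor(cv2.imread(f'pics/{f}.png'),cv2.COLOR_BGR2HSV);m=cv2.inRange(h,(12,110,40),(30,255,255))
    for c in(280,360): print(f,c,np.where(m[:330,c])[0].min())
    for r in(230,290):
        x=np.where(m[r])[0];x=x[(x>150)&(x<500)];print(r,x.min(),x.max())
go(.4712,-.351,.24,27.2)
E
```

```text
w12 280 200
w12 360 201
230 243 394
290 247 390
w13 280 201
w13 360 201
230 243 394
290 247 390
t 14.58 p [0.4885 0.3525 0.2466] F [-0.2  0.9 -1.5] w 0.0598
shift now-axes mm [165.2 684.1   5. ] after-turn axes mm [-336.9  617.8    6.6] turn deg [ -0.11  -0.23 -42.18]
```

>>> {"method": "carry_out", "body": {"increments": "0.5 0 0 0 0 0 -7; 0.5 0 0 0 0 0 -7; 0.5 0 0 0 0 0 -7; 0.5 0 0 0 0 0 -7; 0.5 0 0 0 0 0 -7; 0.5 0 0 0 0 0 -7; 0.5 0 0 0 0 0 0; 0.5 0 0 0 0 0 0"}}

```text
time: 15.25
ee_pos: [0.4849, 0.3503, 0.2349]
tcp_rot: [3.044, 0.76, -0.02]
contact_force: [0.1, -0.0, -2.3]
gripper_width: 0.0597
```

```bash
python3 - <<'E'
from h import *
p0=np.array([.4885,.3525,.2466]);M=R.from_rotvec([-3.112,.409,-.005]).as_matrix()
print((pos('w13',[(318.5,200.5),(243,230),(394,230),(247,290),(390,290)],.2466-.0616)-p0)@M)
x=np.array([np.cos(np.radians(27.2)),np.sin(np.radians(27.2))]);t=np.array([.4712,-.351])+.0112*x;print(t)
go(t[0],t[1],.24,27.2)
E
```

```text
[[ 0.04869253 -0.00044278  0.06173786]
 [ 0.03674318 -0.03100119  0.06180285]
 [ 0.03673442  0.03005537  0.06160634]
 [ 0.01038642 -0.03098819  0.06172926]
 [ 0.01041348  0.03000102  0.06153307]]
[ 0.48116146 -0.3458805 ]
t 15.25 p [0.4849 0.3503 0.2349] F [ 0.1 -0.  -2.3] w 0.0597
shift now-axes mm [-3.307e+02  6.127e+02 -3.000e-01] after-turn axes mm [-321.6  617.5   -5.1] turn deg [0.05 0.76 0.84]
```

>>> {"method": "carry_out", "body": {"increments": "0.5 -0.01 0.018 0 0 0.7 0.8; 0.5 -0.0175 0.034 0 0 0 0; 0.5 -0.0175 0.034 0 0 0 0; 0.5 -0.0175 0.034 0 0 0 0; 0.5 -0.0175 0.034 0 0 0 0; 0.5 -0.0175 0.034 0 0 0 0; 0.5 -0.0175 0.034 0 0 0 0; 0.5 -0.0175 0.034 0 0 0 0; 0.5 -0.0175 0.034 0 0 0 0; 0.5 -0.0175 0.034 0 0 0 0; 0.5 -0.0175 0.034 0 0 0 0; 0.5 -0.0175 0.034 0 0 0 0; 0.5 -0.0175 0.034 0 0 0 0; 0.5 -0.0175 0.034 0 0 0 0; 0.5 -0.0175 0.034 0 0 0 0; 0.5 -0.0175 0.034 0 0 0 0; 0.5 -0.0175 0.034 0 0 0 0; 0.5 -0.01 0.02 0 0 0 0; 0.5 0 0 0 0 0 0; 0.5 0 0 0 0 0 0"}}

```text
time: 16.92
ee_pos: [0.4514, -0.3344, 0.2243]
tcp_rot: [-3.08, -0.602, 0.018]
contact_force: [0.5, 0.0, -2.0]
gripper_width: 0.0597
```

```bash
python3 -c "
from h import *
go(.4812,-.3459,.24,27.2)"
```

```text
t 16.92 p [ 0.4514 -0.3344  0.2243] F [ 0.5  0.  -2. ] w 0.0597
shift now-axes mm [ 23.1  21.8 -16.1] after-turn axes mm [ 21.2  23.9 -15.7] turn deg [-0.32  0.58 -5.08]
```

Correct yaw and position above the post.

>>> {"method": "carry_out", "body": {"increments": "0.5 0.01 0.01 0 -0.3 0.6 -5; 0.5 0.011 0.013 0 0 0 0; 0.5 0 0 0 0 0 0; 0.5 0 0 0 0 0 0; 0.5 0 0 0 0 0 0"}}

```text
time: 17.33
ee_pos: [0.4803, -0.3427, 0.2216]
tcp_rot: [-3.051, -0.725, 0.004]
contact_force: [0.2, 0.4, -2.1]
gripper_width: 0.0598
```

```bash
python3 -c "
from h import *
go(.4812,-.3459,.175,27.2)"
```

```text
t 17.33 p [ 0.4803 -0.3427  0.2216] F [ 0.2  0.4 -2.1] w 0.0598
shift now-axes mm [-0.6  3.6 46.6] after-turn axes mm [-0.7  3.3 46.6] turn deg [-0.33  0.06 -0.45]
```

>>> {"method": "carry_out", "body": {"increments": "0.5 -0.0006 0.0035 0.015 -0.3 0 -0.4; 0.5 0 0 0.02 0 0 0; 0.5 0 0 0.01 0 0 0; 0.5 0 0 0 0 0 0; 0.5 0 0 0 0 0 0; 0.5 0 0 0 0 0 0"}}

```text
time: 17.83
ee_pos: [0.4803, -0.3425, 0.1762]
tcp_rot: [-3.054, -0.733, 0.003]
contact_force: [0.5, -0.4, -1.0]
gripper_width: 0.0599
```

```bash
python3 -c "
from h import *
a=snap('top','t14')['color'][225:300,425:525,::-1];b=snap('side','s14')['color'][110:210,300:433,::-1]
cv2.imwrite('pics/m14.png',np.hstack([cv2.resize(a,(400,300),interpolation=2),cv2.resize(b,(400,300),interpolation=2)]))
go(.4812,-.3459,.175,27.2)"
```

```text
t 17.93 p [ 0.4805 -0.3428  0.1766] F [ 0.8  0.5 -1.6] w 0.0597
shift now-axes mm [-0.8  3.1  1.6] after-turn axes mm [-0.8  3.1  1.6] turn deg [-0.03  0.06 -0.19]
```

>>> {"method": "carry_out", "body": {"increments": "0.5 -0.0008 0.0035 0 0 0 0; 0.5 0 0 0 0 0 0; 0.5 0 0 0 0 0 0; 0.5 0 0 0 0 0 0"}}

```text
time: 18.27
ee_pos: [0.482, -0.3472, 0.1787]
tcp_rot: [3.053, 0.733, 0.001]
contact_force: [-0.7, -0.3, -1.9]
gripper_width: 0.0597
```

```bash
python3 -c "
from h import *
go(.4812,-.3459,.15,27.2)"
```

```text
t 18.27 p [ 0.482  -0.3472  0.1787] F [-0.7 -0.3 -1.9] w 0.0597
shift now-axes mm [-0.1 -1.6 28.7] after-turn axes mm [-0.1 -1.6 28.7] turn deg [ 0.14 -0.01 -0.21]
```

>>> {"method": "carry_out", "body": {"increments": "0.5 0 -0.001 0.005 0 0 -0.2; 0.5 0 0 0.008 0 0 0; 0.5 0 0 0.008 0 0 0; 0.5 0 0 0.005 0 0 0; 0.5 0 0 0 0 0 0; 0.5 0 0 0 0 0 0"}}

```text
time: 18.77
ee_pos: [0.4813, -0.3461, 0.1492]
tcp_rot: [3.052, 0.739, -0.0]
contact_force: [0.6, -0.3, -2.3]
gripper_width: 0.0597
```

```bash
python3 -c "
from h import *
go(.4812,-.3459,.1105,27.2)
b=snap('side','s15')['color'][120:210,310:430,::-1];cv2.imwrite('pics/m15.png',cv2.resize(b,(600,450),interpolation=2))"
```

```text
t 18.77 p [ 0.4813 -0.3461  0.1492] F [ 0.6 -0.3 -2.3] w 0.0597
shift now-axes mm [ 0.  -0.2 38.7] after-turn axes mm [ 0.  -0.2 38.7] turn deg [0.08 0.02 0.01]
```

View pics/m15.png

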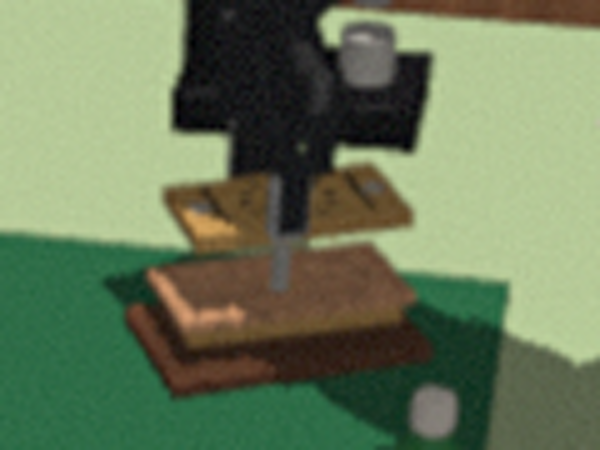

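>>> {"method": "carry_out", "body": {"increments": "0.5 0 0 0.008 0 0 0; 0.5 0 0 0.009 0 0 0; 0.5 0 0 0.008 0 0 0; 0.5 0 0 0.004 0 0 0; 0.5 0 0 0 0 0 0; 0.5 0 0 0 0 0 0"}}

```text
time: 19.32
ee_pos: [0.4813, -0.3461, 0.1169]
tcp_rot: [3.052, 0.739, -0.0]
contact_force: [0.2, -0.5, -2.3]
gripper_width: 0.0596
```

```bash
python3 -c "
from h import *
go(.4812,-.3459,.1105,27.2)"
```

```text
t 19.32 p [ 0.4813 -0.3461  0.1169] F [ 0.2 -0.5 -2.3] w 0.0596
shift now-axes mm [ 0.  -0.2  6.4] after-turn axes mm [ 0.  -0.2  6.4] turn deg [0.07 0.02 0.01]
```

>>> {"method": "carry_out", "body": {"increments": "0.5 0 0 0.003 0 0 0; 0.5 0 0 0.003 0 0 0; 0.5 0 0 0.001 0 0 0; 0.5 0 0 0 0 0 0; 0.5 0 0 0 0 0 0"}}

```text
time: 19.73
ee_pos: [0.4815, -0.3463, 0.1097]
tcp_rot: [3.051, 0.739, 0.001]
contact_force: [-0.8, 0.0, -1.6]
gripper_width: 0.0596
```

```bash
python3 -c "
from h import *
go(.4812,-.3459,.1096,27.2)"
```

```text
t 19.73 p [ 0.4815 -0.3463  0.1097] F [-0.8  0.  -1.6] w 0.0596
shift now-axes mm [-0.1 -0.5  0.1] after-turn axes mm [-0.1 -0.5  0.1] turn deg [ 0.12 -0.    0.01]
```

>>> {"method": "carry_out", "body": {"increments": "0.5 0 0 0.0007 0 0 0; 0.5 0 0 0 0 0 0; 0.85 0 0 0 0 0 0; 0.85 0 0 0 0 0 0; 1 0 0 0 0 0 0; 1 0 0 0 0 0 0; 1 0 0 0 0 0 0; 1 0 0 -0.01 0 0 0; 1 0 0 -0.02 0 0 0; 1 0 0 -0.035 0 0 0; 1 0 0 -0.035 0 0 0; 1 0 0 -0.03 0 0 0; 1 0 0 0 0 0 0; 1 0 0 0 0 0 0"}}

```text
time: 20.9
ee_pos: [0.4813, -0.346, 0.2495]
tcp_rot: [3.05, 0.738, 0.003]
contact_force: [0.0, 0.7, -0.3]
gripper_width: 0.0852
```

```bash
python3 - <<'E'
from h import *
go(.6543,.2212,.23,27)
snap('wrist','w16');im=cv2.imread('pics/w16.png');h=cv2.cvtColor(im,cv2.COLOR_BGR2HSV)
m=cv2.inRange(h,(15,130,40),(30,255,255));m=cv2.morphologyEx(m,cv2.MORPH_CLOSE,np.ones((9,9)));n,l,s,c=cv2.connectedComponentsWithStats(m)
for i in range(1,n):
    if s[i][4]>1500:
        print(s[i],c[i])
        k=max(cv2.findContours((l==i).astype('u1'),0,2)[0],key=cv2.contourArea)
        b=cv2.approxPolyDP(cv2.convexHull(k),12,True)[:,0];print(b.tolist());q=pos('w16',b,.048);print(q.round(4),q.mean(0))
E
```

```text
t 20.9 p [ 0.4813 -0.346   0.2495] F [ 0.   0.7 -0.3] w 0.0852
shift now-axes mm [ 413.2 -425.4   18.1] after-turn axes mm [ 411.7 -426.8   19.5] turn deg [ 0.22 -0.04  0.21]
[  272   155    93   156 11214] [320.02862493 239.7638666 ]
[[364, 162], [362, 300], [284, 309], [280, 175], [304, 155]]
[[ 0.5494 -0.3509  0.048 ]
 [ 0.4441 -0.4081  0.048 ]
 [ 0.4044 -0.3499  0.048 ]
 [ 0.5098 -0.296   0.048 ]
 [ 0.5325 -0.3062  0.048 ]] [ 0.48803734 -0.34222594  0.048     ]
```

>>> {"method": "carry_out", "body": {"increments": "1 0.013 -0.014 0 0 0 0; 1 0.0268 -0.0278 0 0 0 0; 1 0.0268 -0.0278 0 0 0 0; 1 0.0268 -0.0278 0 0 0 0; 1 0.0268 -0.0278 0 0 0 0; 1 0.0268 -0.0278 0 0 0 0; 1 0.0268 -0.0278 0 0 0 0; 1 0.0268 -0.0278 0 0 0 0; 1 0.0268 -0.0278 0 0 0 0; 1 0.0268 -0.0278 0 0 0 0; 1 0.0268 -0.0278 0 0 0 0; 1 0.0268 -0.0278 0 0 0 0; 1 0.0268 -0.0278 0 0 0 0; 1 0.0268 -0.0278 0 0 0 0; 1 0.0268 -0.0278 0 0 0 0; 1 0.01 -0.01 0 0 0 0; 1 0 0 0 0 0 0; 1 0 0 0 0 0 0; 1 0 0 0 0 0 0"}}

```text
time: 22.53
ee_pos: [0.6466, 0.2297, 0.2265]
tcp_rot: [-3.053, -0.734, 0.04]
contact_force: [0.7, -0.0, 0.1]
gripper_width: 0.0853
```

```bash
python3 - <<'E'
from h import *
go(.6543,.2212,.23,27)
E
```

```text
t 22.53 p [0.6466 0.2297 0.2265] F [ 0.7 -0.   0.1] w 0.0853
shift now-axes mm [ 2.9 11.  -3.7] after-turn axes mm [ 3.  11.1 -3.5] turn deg [-0.45  1.4   0.02]
```

>>> {"method": "carry_out", "body": {"increments": "1 0.003 0.011 0 -0.4 1.4 0; 1 0 0 0 0 0 0; 1 0 0 0 0 0 0; 1 0 0 0 0 0 0"}}

```text
time: 22.87
ee_pos: [0.6533, 0.2166, 0.2252]
tcp_rot: [-3.056, -0.727, 0.006]
contact_force: [-0.4, 0.1, -0.3]
gripper_width: 0.0856
```

```bash
python3 - <<'E'
from h import *
go(.6543,.2212,.23,27)
snap('wrist','w17');g=cv2.cvtColor(cv2.imread('pics/w17.png'),6)
c=np.load('pics/w17.npz')
print(cv2.projectPoints(np.array([[.6543,.2212,.024]]),cv2.Rodrigues(c['V'][:3,:3])[0],c['V'][:3,3],c['K'],c['d'])[0])
r=cv2.HoughCircles(cv2.medianBlur(g,3),cv2.HOUGH_GRADIENT,1,10,param1=100,param2=18,minRadius=5,maxRadius=40)
for u in r[0]:
    if u[1]<290: print(u,pos('w17',[u[:2]],.024).round(4),pos('w17',[u[:2]+[u[2],0]],.024)-pos('w17',[u[:2]],.024))
E
```

```text
t 22.87 p [0.6533 0.2166 0.2252] F [-0.4  0.1 -0.3] w 0.0856
shift now-axes mm [ 2.9 -3.7 -4.8] after-turn axes mm [ 3.  -3.6 -4.8] turn deg [-0.08  0.21 -0.23]
[[[316.04649732 228.96380352]]]
[315.5 227.5  27.1] [[0.6552 0.2222 0.024 ]] [[ 0.01017484 -0.02017205  0.        ]]
[551.5  40.5  37.2] [[0.8603 0.1307 0.024 ]] [[ 0.01368681 -0.02508878  0.        ]]
[625.5  15.5  10.6] [[0.9013 0.091  0.024 ]] [[ 0.00409711 -0.00724394  0.        ]]
```

>>> {"method": "carry_out", "body": {"increments": "1 0.004 -0.004 0.025 0 0.2 -0.2; 1 0 0 0.03 0 0 0; 1 0 0 0.03 0 0 0; 1 0 0 0.015 0 0 0; 1 0 0 0 0 0 0; 1 0 0 0 0 0 0"}}

```text
time: 23.42
ee_pos: [0.6554, 0.2218, 0.1246]
tcp_rot: [-3.054, -0.73, -0.004]
contact_force: [0.2, 0.0, 0.6]
gripper_width: 0.0853
```

```bash
python3 - <<'E'
from h import *
go(.6552,.2220,.077,27)
E
```

```text
t 23.42 p [0.6554 0.2218 0.1246] F [0.2 0.  0.6] w 0.0853
shift now-axes mm [-0.2 -0.2 47.6] after-turn axes mm [-0.1 -0.3 47.6] turn deg [-0.06 -0.16 -0.13]
```

>>> {"method": "carry_out", "body": {"increments": "1 0 0 0.013 0 0 0; 1 0 0 0.014 0 0 0; 1 0 0 0.013 0 0 0; 1 0 0 0.005 0 0 0; 1 0 0 0 0 0 0; 1 0 0 0 0 0 0"}}

```text
time: 23.92
ee_pos: [0.6568, 0.2222, 0.0788]
tcp_rot: [-3.054, -0.729, -0.011]
contact_force: [-0.3, 0.1, 0.5]
gripper_width: 0.0856
```

```bash
python3 - <<'E'
from h import *
go(.6552,.2220,.077,27)
E
```

```text
t 23.92 p [0.6568 0.2222 0.0788] F [-0.3  0.1  0.5] w 0.0856
shift now-axes mm [-1.5 -0.6  1.8] after-turn axes mm [-1.5 -0.6  1.8] turn deg [-0.01 -0.4  -0.14]
```

>>> {"method": "carry_out", "body": {"increments": "1 -0.0015 -0.0005 0.0015 0 -0.4 0; 1 0 0 0 0 0 0; 0.4 0 0 0 0 0 0; 0.4 0 0 0 0 0 0; 0.4 0 0 0 0 0 0; 0.4 0 0 0 0 0 0; 0.4 0 0 0 0 0 0; 0.3 0 0 0 0 0 0; 0.3 0 0 0 0 0 0; 0.3 0 0 0 0 0 0; 0.3 0 0 0 0 0 0"}}

```text
time: 24.83
ee_pos: [0.656, 0.2222, 0.0798]
tcp_rot: [-3.055, -0.73, -0.004]
contact_force: [0.4, 0.1, -1.3]
gripper_width: 0.042
```

```bash
python3 - <<'E'
from h import *
go(.6552,.2220,.077,27)
E
```

```text
t 24.83 p [0.656  0.2222 0.0798] F [ 0.4  0.1 -1.3] w 0.042
shift now-axes mm [-0.9 -0.2  2.8] after-turn axes mm [-0.9 -0.2  2.8] turn deg [ 0.03 -0.15 -0.14]
```

>>> {"method": "carry_out", "body": {"increments": "0.3 0 0 -0.01 0 0 0; 0.3 0 0 -0.02 0 0 0; 0.3 0 0 -0.03 0 0 0; 0.3 0 0 -0.03 0 0 0; 0.3 0 0 -0.03 0 0 0; 0.3 0 0 -0.03 0 0 0; 0.3 0 0 0 0 0 0; 0.3 0 0 0 0 0 0"}}

```text
time: 25.5
ee_pos: [0.6547, 0.2218, 0.2393]
tcp_rot: [-3.056, -0.73, 0.0]
contact_force: [0.3, 0.0, -2.3]
gripper_width: 0.042
```

```bash
python3 - <<'E'
from h import *
go(.4717,-.3504,.24,27)
E
```

```text
t 25.5 p [0.6547 0.2218 0.2393] F [ 0.3  0.  -2.3] w 0.042
shift now-axes mm [-421.8  427.8   -0.7] after-turn axes mm [-422.8  426.8   -0.7] turn deg [-0.01  0.   -0.14]
```

>>> {"method": "carry_out", "body": {"increments": "0.3 -0.013 0.014 0 0 0 0; 0.3 -0.027 0.0275 0 0 0 0; 0.3 -0.027 0.0275 0 0 0 0; 0.3 -0.027 0.0275 0 0 0 0; 0.3 -0.027 0.0275 0 0 0 0; 0.3 -0.027 0.0275 0 0 0 0; 0.3 -0.027 0.0275 0 0 0 0; 0.3 -0.027 0.0275 0 0 0 0; 0.3 -0.027 0.0275 0 0 0 0; 0.3 -0.027 0.0275 0 0 0 0; 0.3 -0.027 0.0275 0 0 0 0; 0.3 -0.027 0.0275 0 0 0 0; 0.3 -0.027 0.0275 0 0 0 0; 0.3 -0.027 0.0275 0 0 0 0; 0.3 -0.027 0.0275 0 0 0 0; 0.3 -0.015 0.015 0 0 0 0; 0.3 0 0 0 0 0 0; 0.3 0 0 0 0 0 0; 0.3 0 0 0 0 0 0"}}

```text
time: 27.08
ee_pos: [0.4648, -0.3533, 0.2293]
tcp_rot: [-3.046, -0.731, 0.014]
contact_force: [1.2, 0.1, -0.3]
gripper_width: 0.0413
```

```bash
python3 - <<'E'
from h import *
go(.4717,-.3504,.19,27)
E
```

```text
t 27.08 p [ 0.4648 -0.3533  0.2293] F [ 1.2  0.1 -0.3] w 0.0413
shift now-axes mm [ 7.8  1.  39.2] after-turn axes mm [ 7.5  0.5 39.3] turn deg [-0.64  0.39  0.01]
```

>>> {"method": "carry_out", "body": {"increments": "0.3 0.008 0.001 0.015 -0.6 0.4 0; 0.3 0 0 0.015 0 0 0; 0.3 0 0 0.005 0 0 0; 0.3 0 0 0 0 0 0; 0.3 0 0 0 0 0 0; 0.3 0 0 0 0 0 0"}}

```text
time: 27.58
ee_pos: [0.4746, -0.3448, 0.1935]
tcp_rot: [-3.051, -0.742, -0.0]
contact_force: [0.4, 0.7, -0.8]
gripper_width: 0.0417
```

```bash
python3 - <<'E'
from h import *
go(.4717,-.3504,.19,27)
a=snap('side','s18')['color'][105:195,310:430,::-1];b=snap('top','t18')['color'][225:300,425:525,::-1];w=snap('wrist','w18')['color'][:,:,::-1]
cv2.imwrite('pics/m18.png',np.vstack([np.hstack([cv2.resize(a,(400,300),interpolation=2),cv2.resize(b,(400,300),interpolation=2)]),np.hstack([cv2.resize(w,(400,300)),np.zeros((300,400,3),'u1')])]))
c=np.load('pics/s18.npz');f=lambda P:cv2.projectPoints(np.array(P),cv2.Rodrigues(c['V'][:3,:3])[0],c['V'][:3,3],c['K'],c['d'])[0].reshape(-1,2)
print('expect side: collar bottom/top centre, post tip',((f([[.4709,-.3508,.110],[.4709,-.3508,.134],[.4709,-.3508,.09]])-[310,105])*3.333).round(0))
E
```

```text
t 27.58 p [ 0.4746 -0.3448  0.1935] F [ 0.4  0.7 -0.8] w 0.0417
shift now-axes mm [-5.2  3.6  3.5] after-turn axes mm [-5.1  3.7  3.5] turn deg [-0.11 -0.03  0.35]
expect side: collar bottom/top centre, post tip [[193. 155.]
 [195. 127.]
 [191. 178.]]
```

View pics/m18.png

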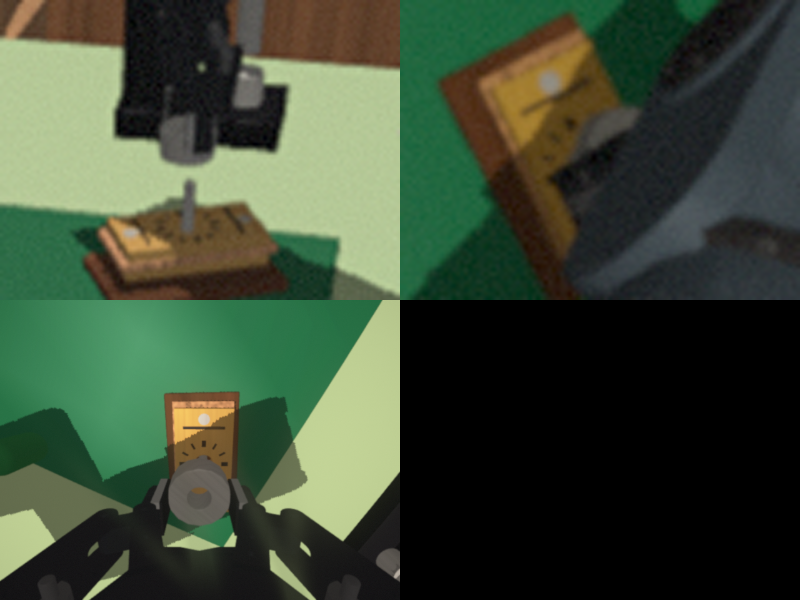

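```bash
python3 - <<'E'
from h import *
s=read_state();M=R.from_rotvec(s['tcp_rot']).as_matrix();g=cv2.medianBlur(cv2.cvtColor(cv2.imread('pics/w18.png'),6),3)
for rr in((44,58),(14,26)):
    r=cv2.HoughCircles(g[200:400,230:410],cv2.HOUGH_GRADIENT,1,8,param1=80,param2=15,minRadius=rr[0],maxRadius=rr[1])
    if r is not None:
        for u in r[0][:4]:
            uv=u[:2]+[230,200]; p=pos('w18',[uv],s['ee_pos'][2]-.0558)[0];e=pos('w18',[uv+[u[2],0]],s['ee_pos'][2]-.0558)[0]
            print(uv,u[2],(M.T@(p-s['ee_pos'])).round(4),'r',np.linalg.norm(e-p).round(4))
go(.4717,-.3504,.19,27)
E
```

```text
[313.5 315.5] 44.9 [ 0.0026 -0.0035  0.0558] r 0.0187
[319.5 305.5] 55.2 [ 0.0072 -0.001   0.0558] r 0.0228
[321.5 317.5] 46.3 [ 0.0017 -0.0002  0.0558] r 0.0193
t 27.73 p [ 0.4745 -0.3453  0.1937] F [ 0.1 -0.  -1.7] w 0.0417
shift now-axes mm [-4.9  3.2  3.7] after-turn axes mm [-4.8  3.2  3.7] turn deg [-0.06 -0.04  0.32]
```

```bash
python3 - <<'E'
from h import *
s=read_state();M=R.from_rotvec(s['tcp_rot']).as_matrix();c=np.load('pics/w18.npz')
f=lambda P:cv2.projectPoints(np.array(P),cv2.Rodrigues(c['V'][:3,:3])[0],c['V'][:3,3],c['K'],c['d'])[0].reshape(-1,2)
t=np.linspace(0,2*np.pi,72)
def ring(cx,r,z): return f((np.c_[cx+r*np.cos(t),r*np.sin(t),np.full(72,z)])@M.T+s['ee_pos'])
for cx in(-.001,.003,.006):
    for n,r,z in(('top outer',.022,.0558),('bot outer',.022,.0798),('top bore',.008,.0558),('bot bore',.008,.0798)):
        q=ring(cx,r,z);print(cx,n,'cols',q[:,0].min().round(),q[:,0].max().round(),'rows',q[:,1].min().round(),q[:,1].max().round())
im=cv2.imread('pics/w18.png').astype(int)
for k in range(236,384,4): print(k,im[k,318:323].mean(0).round().astype(int).tolist(),end='; ')
print()
for k in range(240,400,4): print(k,im[318,k].tolist(),end='; ')
E
```

```text
-0.001 top outer cols 269.0 374.0 rows 274.0 368.0
-0.001 bot outer cols 276.0 366.0 rows 255.0 338.0
-0.001 top bore cols 303.0 341.0 rows 306.0 340.0
-0.001 bot bore cols 305.0 338.0 rows 283.0 313.0
0.003 top outer cols 269.0 375.0 rows 265.0 360.0
0.003 bot outer cols 276.0 367.0 rows 247.0 331.0
0.003 top bore cols 303.0 341.0 rows 297.0 332.0
0.003 bot bore cols 305.0 338.0 rows 275.0 306.0
0.006 top outer cols 269.0 375.0 rows 258.0 354.0
0.006 bot outer cols 276.0 367.0 rows 241.0 325.0
0.006 top bore cols 303.0 341.0 rows 290.0 325.0
0.006 bot bore cols 305.0 338.0 rows 269.0 300.0
236 [47, 90, 122]; 240 [47, 90, 122]; 244 [46, 90, 121]; 248 [52, 85, 109]; 252 [73, 81, 89]; 256 [75, 83, 89]; 260 [77, 85, 91]; 264 [76, 83, 89]; 268 [79, 86, 92]; 272 [99, 107, 113]; 276 [92, 99, 106]; 280 [91, 99, 105]; 284 [89, 96, 101]; 288 [89, 97, 103]; 292 [91, 98, 104]; 296 [91, 98, 104]; 300 [62, 90, 112]; 304 [50, 88, 115]; 308 [51, 88, 114]; 312 [76, 83, 87]; 316 [76, 82, 86]; 320 [77, 84, 87]; 324 [77, 84, 88]; 328 [77, 84, 87]; 332 [77, 85, 88]; 336 [93, 101, 104]; 340 [88, 97, 99];
[... 222 characters left out ...]
83]; 248 [78, 82, 84]; 252 [79, 82, 85]; 256 [58, 62, 64]; 260 [22, 24, 23]; 264 [22, 23, 22]; 268 [31, 34, 35]; 272 [91, 98, 103]; 276 [91, 98, 103]; 280 [90, 97, 101]; 284 [91, 98, 102]; 288 [88, 95, 100]; 292 [85, 92, 97]; 296 [87, 95, 99]; 300 [73, 80, 83]; 304 [76, 84, 86]; 308 [75, 83, 86]; 312 [75, 82, 86]; 316 [76, 83, 86]; 320 [75, 82, 86]; 324 [77, 83, 87]; 328 [76, 82, 85]; 332 [75, 81, 85]; 336 [72, 79, 82]; 340 [90, 96, 101]; 344 [91, 98, 103]; 348 [91, 98, 103]; 352 [91, 99, 103]; 356 [90, 96, 101]; 360 [88, 95, 101]; 364 [92, 99, 104]; 368 [52, 56, 59]; 372 [25, 28, 29]; 376 [29, 33, 31]; 380 [50, 56, 56]; 384 [77, 83, 84]; 388 [77, 84, 86]; 392 [74, 82, 83]; 396 [41, 52, 49];
```

```bash
python3 - <<'E'
from h import *
go(.471,-.3518,.172,27)
E
```

```text
t 27.73 p [ 0.4745 -0.3453  0.1937] F [ 0.1 -0.  -1.7] w 0.0417
shift now-axes mm [-6.1  4.2 21.7] after-turn axes mm [-6.1  4.2 21.7] turn deg [-0.06 -0.04  0.32]
```

>>> {"method": "carry_out", "body": {"increments": "0.3 -0.006 0.004 0 0 0 0.3; 0.3 0 0 0 0 0 0; 0.3 0 0 0 0 0 0; 0.3 0 0 0.006 0 0 0; 0.3 0 0 0.006 0 0 0; 0.3 0 0 0 0 0 0; 0.3 0 0 0 0 0 0"}}

```text
time: 28.32
ee_pos: [0.4706, -0.3531, 0.1816]
tcp_rot: [3.055, 0.731, 0.003]
contact_force: [-0.1, 0.0, -1.6]
gripper_width: 0.0417
```

```bash
python3 - <<'E'
from h import *
go(.471,-.3518,.172,27)
E
```

```text
t 28.32 p [ 0.4706 -0.3531  0.1816] F [-0.1  0.  -1.6] w 0.0417
shift now-axes mm [ 0.9 -0.9  9.6] after-turn axes mm [ 0.9 -0.9  9.6] turn deg [ 0.04 -0.08 -0.08]
```

```bash
python3 - <<'E'
from h import *
s=read_state();M=R.from_rotvec(s['tcp_rot']).as_matrix()
im=snap('wrist','w19')['color'].astype(int)
c=np.load('pics/w19.npz')
f=lambda P:cv2.projectPoints(np.array(P),cv2.Rodrigues(c['V'][:3,:3])[0],c['V'][:3,3],c['K'],c['d'])[0].reshape(-1,2)
print('tip/base pred',f([[.4711,-.351,.09],[.4711,-.351,.08],[.4711,-.351,.048]]).round(0))
for r in range(262,342,2): print(r,' '.join('%3d'%(im[r,k,0]) if im[r,k,0]-im[r,k,2]<28 else ' . ' for k in range(294,346,3)))
E
```

```text
tip/base pred [[318. 284.]
 [318. 277.]
 [318. 258.]]
262  94  93  92  92  91  92  93  94  93  93  91  90  89  89  89  90  90  . 
264  93  92  91  92  92  93  94  92  91  91  91  91  90  90  89  88  88  90
266  92  92  91  92  94  94  93  91  93  93  92  92  91  92  92  90  88  87
268  91  91  93  93  93  92  92  95  94  93  93  93  92  92  91  91  90  89
270  91  92  94  95  94  93  99 104 106 103  97  95  93  90  89  89  89  90
272  92  94  96  99 101 108 115 117 114 115 114 110 101  97  95  89  89  89
274  93 102 107 110 111 110 109 109 107 108 110 110 108 108 108 101  91  88
276 102 108 109 109 107 105 106 107 107 108 109 107 108 105 106 109 103  93
278 107 105 107 107 107 105 103 104 107 107 106 109 107 107 103 105 107 104
280 105 105 106 107 106 107 105 103 106 107 107 107 108 107 105 103 106 107
282 105 105 106 105 107 107 105 103 103 105 106 107 106 108 105 104 104 105
284 104 105 104 103 106 106 107 106 103 103 105 108 104 108 107 105 105 104
286 102 103 104 105 104 106 105 106 104 101 103 105 107 105 107 106 105 103
288 101 102 103 105 104 105 106 106 105 103 101 105 104 10
[... 1293 characters left out ...]
  84 102 103 101
324 101  99  93  86  87  88  89  88  88  88  88  87  86  83  89 100 102 101
326 101 100  98  88  86  88  88  87  88  88  85  87  85  85  95 100 102 103
328 101 100  99  93  87  88  88  88  88  87  86  85  85  90 101 101 100 101
330 101 100 101  98  92  88  88  87  88  86  87  85  90  98 100 102 100 100
332 100 101 100 100  99  90  88  88  87  88  89  90  99 100 101 101 101 101
334 101  99 100 100 101  98  94  93  94  95  97  99 101 100 100 101 101 101
336 101 101 100 100 100 101 100 101 104 105 103 102  99 100 101 102 102  99
338 100 101 101  99  99 102 100  99 100 103 103 100 100 100 101 101 100 101
340  99 102 101 100  99 101 101  97  98 100 102 102 100  99 101 101 100 101
```

>>> {"method": "carry_out", "body": {"increments": "0.3 0 0 0.005 0 0 0; 0.3 0 0 0.005 0 0 0; 0.3 0 0 0.005 0 0 0; 0.3 0 0 0.003 0 0 0; 0.3 0 0 0 0 0 0; 0.3 0 0 0 0 0 0"}}

```text
time: 28.87
ee_pos: [0.4705, -0.3527, 0.1611]
tcp_rot: [-3.055, -0.732, -0.002]
contact_force: [0.9, 0.7, -1.4]
gripper_width: 0.0416
```

```bash
python3 - <<'E'
from h import *
go(.4706,-.3531,.128,27)
E
```

```text
t 28.87 p [ 0.4705 -0.3527  0.1611] F [ 0.9  0.7 -1.4] w 0.0416
shift now-axes mm [-0.2  0.4 33.1] after-turn axes mm [-0.1  0.4 33.1] turn deg [-0.01 -0.06 -0.06]
```

>>> {"method": "carry_out", "body": {"increments": "0.3 0 0 0.005 0 0 0; 0.3 0 0 0.006 0 0 0; 0.3 0 0 0.006 0 0 0; 0.3 0 0 0.006 0 0 0; 0.3 0 0 0.003 0 0 0; 0.3 0 0 0 0 0 0; 0.3 0 0 0 0 0 0"}}

```text
time: 29.45
ee_pos: [0.4705, -0.3527, 0.132]
tcp_rot: [-3.054, -0.732, -0.001]
contact_force: [-0.2, 0.0, -1.1]
gripper_width: 0.0415
```

```bash
python3 - <<'E'
from h import *
go(.4706,-.3531,.128,27)
E
```

```text
t 29.45 p [ 0.4705 -0.3527  0.132 ] F [-0.2  0.  -1.1] w 0.0415
shift now-axes mm [-0.1  0.4  4. ] after-turn axes mm [-0.1  0.4  4. ] turn deg [-0.03 -0.06 -0.06]
```

>>> {"method": "carry_out", "body": {"increments": "0.3 0 0 0.0015 0 0 0; 0.3 0 0 0.0015 0 0 0; 0.3 0 0 0.001 0 0 0; 0.3 0 0 0.0005 0 0 0; 0.3 0 0 0 0 0 0; 0.3 0 0 0 0 0 0"}}

```text
time: 29.95
ee_pos: [0.4708, -0.3529, 0.1278]
tcp_rot: [3.055, 0.732, 0.003]
contact_force: [0.3, -0.4, -0.7]
gripper_width: 0.042
```

```bash
python3 - <<'E'
from h import *
go(.4706,-.3531,.128,27)
E
```

```text
t 29.95 p [ 0.4708 -0.3529  0.1278] F [ 0.3 -0.4 -0.7] w 0.042
shift now-axes mm [-0.3  0.1 -0.2] after-turn axes mm [-0.3  0.1 -0.2] turn deg [ 0.04 -0.08 -0.06]
```

>>> {"method": "carry_out", "body": {"increments": "0.3 0 0 0.0007 0 0 0; 0.3 0 0 0 0 0 0; 0.6 0 0 0 0 0 0; 0.6 0 0 0 0 0 0; 0.9 0 0 0 0 0 0; 0.9 0 0 0 0 0 0; 1 0 0 0 0 0 0; 1 0 0 0 0 0 0; 1 0 0 0 0 0 0; 1 0 0 -0.01 0 0 0; 1 0 0 -0.02 0 0 0; 1 0 0 -0.03 0 0 0; 1 0 0 -0.03 0 0 0; 1 0 0 -0.03 0 0 0; 1 0 0 0 0 0 0; 1 0 0 0 0 0 0; 1 0 0 0 0 0 0"}}

```text
time: 31.37
ee_pos: [0.4705, -0.3528, 0.2574]
tcp_rot: [3.053, 0.731, 0.004]
contact_force: [-0.3, -0.2, 0.0]
gripper_width: 0.0851
```

```bash
python3 - <<'E'
from h import *
go(.4706,-.3531,.24,27)
snap('wrist','w20');g=cv2.medianBlur(cv2.cvtColor(cv2.imread('pics/w20.png'),6),3)
r=cv2.HoughCircles(g[100:320,230:410],cv2.HOUGH_GRADIENT,1,8,param1=80,param2=15,minRadius=20,maxRadius=45)
for u in r[0][:5]:
    uv=u[:2]+[230,100]
    for z in (.072,.09): 
        p=pos('w20',[uv],z)[0];e=pos('w20',[uv+[u[2],0]],z)[0];print(uv,u[2],z,p.round(4),'r',np.linalg.norm(e-p).round(4))
# side view: vertical profile through the post
im=snap('side','s20')['color'].astype(int);c=np.load('pics/s20.npz')
f=lambda P:cv2.projectPoints(np.array(P),cv2.Rodrigues(c['V'][:3,:3])[0],c['V'][:3,3],c['K'],c['d'])[0].reshape(-1,2)
print('tip, collar top, collar bottom centres',f([[.471,-.351,.09],[.471,-.351,.072],[.471,-.351,.048]]).round(1))
k=366
for r in range(152,192): print(r,im[r,k-1:k+2].mean(0).round().astype(int).tolist(),end='; ')
E
```

```text
t 31.37 p [ 0.4705 -0.3528  0.2574] F [-0.3 -0.2  0. ] w 0.0851
shift now-axes mm [-0.1  0.3 17.4] after-turn axes mm [-0.   0.4 17.4] turn deg [ 0.15 -0.13 -0.05]
[314.5 235.5] 39.9 0.072 [ 0.4711 -0.348   0.072 ] r 0.0315
[314.5 235.5] 39.9 0.09 [ 0.4754 -0.346   0.09  ] r 0.0293
[314.5 249.5] 39.9 0.072 [ 0.4607 -0.3532  0.072 ] r 0.0319
[314.5 249.5] 39.9 0.09 [ 0.4658 -0.3508  0.09  ] r 0.0297
[310.5 183.5] 32.1 0.072 [ 0.5061 -0.3269  0.072 ] r 0.0243
[310.5 183.5] 32.1 0.09 [ 0.5079 -0.3264  0.09  ] r 0.0226
[332.5 173.5] 22.1 0.072 [ 0.5202 -0.3383  0.072 ] r 0.0166
[332.5 173.5] 22.1 0.09 [ 0.5211 -0.337   0.09  ] r 0.0154
[307.5 240.5] 36.4 0.072 [ 0.4649 -0.3448  0.072 ] r 0.0289
[307.5 240.5] 36.4 0.09 [ 0.4697 -0.3431  0.09  ] r 0.0268
tip, collar top, collar bottom centres [[367.3 158.4]
 [366.9 164.5]
 [366.4 172.5]]
152 [181, 201, 152]; 153 [179, 198, 148]; 154 [179, 200, 151]; 155 [181, 201, 151]; 156 [182, 202, 152]; 157 [180, 199, 149]; 158 [163, 180, 138]; 159 [129, 137, 113]; 160 [105, 107, 96]; 161 [91, 90, 85]; 162 [91, 89, 86]; 163 [92, 91, 88]; 164 [91, 88, 85]; 165 [93, 92, 88]; 166 [89, 88, 84]; 167 [89, 88, 84]; 168 [94, 92, 88]; 169 [94, 94, 88]; 170 [95, 94, 90]; 171 [94, 93, 87]; 172 [94, 93, 90]; 173 [95, 95, 90]; 174 [92, 91, 87]; 175 [88, 87, 82]; 176 [97, 81, 60]; 177 [131, 101, 58]; 178 [152, 118, 68]; 179 [132, 102, 58]; 180 [122, 94, 55]; 181 [132, 100, 64]; 182 [136, 102, 71]; 183 [130, 95, 69]; 184 [113, 85, 56]; 185 [107, 83, 47]; 186 [104, 80, 46]; 187 [75, 57, 35]; 188 [47, 32, 18]; 189 [49, 31, 22]; 190 [72, 45, 29]; 191 [87, 57, 39];
```

```bash
python3 - <<'E'
from h import *
im=cv2.imread('pics/s20.png').astype(int);c=np.load('pics/s20.npz')
f=lambda P:cv2.projectPoints(np.array(P),cv2.Rodrigues(c['V'][:3,:3])[0],c['V'][:3,3],c['K'],c['d'])[0].reshape(-1,2)
t=np.linspace(0,6.283,90)
for z in(.048,.054,.072): 
    q=f(np.c_[.471+.022*np.cos(t),-.351+.022*np.sin(t),0*t+z]);print(z,q.min(0).round(1),q.max(0).round(1))
S=im.max(2)-im.min(2)
for r in(162,164,166,168,170,172,174,176,178): print(r,''.join('#' if S[r,k]<22 else '.' for k in range(348,388)))
# wrist bore/collar edges, saturation map
w=cv2.imread('pics/w20.png').astype(int);S=w.max(2)-w.min(2);ys,xs=np.where(S[140:290,270:370]<25);print('grey cols',np.percentile(xs+270,[2,50,98]),'rows',np.percentile(ys+140,[2,50,98]))
c=np.load('pics/w20.npz')
for z in(.048,.072): q=f(np.c_[.471+.022*np.cos(t),-.351+.022*np.sin(t),0*t+z]);print('pred wrist',z,q.min(0).round(),q.max(0).round())
E
```

```text
0.048 [358.3 168.8] [374.5 176.4]
0.054 [358.4 166.9] [374.7 174.4]
0.072 [358.7 160.9] [375.1 168.3]
162 .............##########.................
164 ...........###############..............
166 ..........#################.............
168 ...........################.............
170 ..........#################.......###...
172 ..........################..............
174 .............#############..............
176 ....................##..................
178 ........................................
grey cols [274. 323. 369.] rows [184. 238. 286.]
pred wrist 0.048 [292. 205.] [343. 254.]
pred wrist 0.072 [290. 210.] [346. 263.]
```

The collar's silhouette matches a home, upright collar: its bottom rim is at row 176, against a predicted 176.4. Its columns are 358–374, against a predicted 358–375. I'm handing in.

```bash
python3 -c "
from station import *
hand_in();print('ok')"
```

```text
the job is handed in; nothing more can be done
ok
```

The second dial is packed and the job was handed in at about 31 s of the 72 s. I laid the cork separator over the first dial, then the second dial, then the 44 mm steel collar. Each piece was gripped at its free part, lowered over the post, released and left clear of the gripper.

**What the checks showed:**
- **Separator:** after release it measured centred on the post within about 1 mm, at a yaw of about 27°, the same as the stand.
- **Second dial:** the last picture viewed showed it lying on the stack around the post and lined up with the stand. The outline measured after its release agreed in yaw (27–28°).
- **Collar:** in the final side image its outline matches an upright collar that is fully home (lower rim at row 176, predicted 176.4). That view resolves only about 3 mm per pixel.
- **Robot at the end:** the gripper was open about 0.1 m above the stack, with no contact force.
- **Bystanders:** nothing suggested that a tin, jar, cup or bottle was touched, but I did not measure their positions again.

**Checks that failed or disagreed:**
- The automatic circle search on the last wrist image gave only false circles, so it confirmed nothing about the collar.
- Two wrist-camera estimates of the held collar's position differed by several millimetres. I settled it from the edges of its bore before lowering.
- The outline of the second dial came out too wide (about 70 mm, against a true 62 mm), probably because cork was included, so its centre is less certain than its direction.
- I entered the first travel move in millimetres by mistake. The step limit held it to one step, with no effect on the scene.

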